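# Set the brake-pipe length gauge to its pinned stop

## Robot

A 7-joint arm with a two-finger parallel gripper is mounted at the origin on the work surface. World frame = base frame: x ahead of the robot, y to its left, z up, the work surface at z = 0. Lengths are in m, angles in rad, forces in N, time in s.
With the tool pointing down it reaches from about 0.4 to 0.85 m from the base axis. Payload 10.4 kg.
Tool frame: the origin (TCP) lies at the very end of the fingers, on their centre line; the grasp point (between the pads) lies 19 mm behind it; z points along the fingers, y is the line along which they close (so a half turn about z gives the same grasp; the last joint's range is limited). The gripper opens to 87 mm and grips with 3 to 60 N. Pads are 19 mm wide; open, the fingers measure 117 mm over their backs; the gripper's body (75 mm by 190 mm) begins 51 mm behind the grasp point.
Start: joints at [-1.295, 0.332, -0.065, 1.46, 0.022, 1.35, -0.088], TCP at [0.184, 0.597, 0.223] pointing down, gripper open.
Joint ranges: [-2.6, 2.6], [-0.5, 2.12], [-1.47, 1.34], [0.16, 2.42], [-1.27, 4.41], [0.06, 2.06], [-2.6, 2.6]. Speed limits (rad/s): [2.22, 2.22, 2.79, 2.79, 3.14, 3.14, 3.14].

## Interface

Orientations are given as a unit quaternion [x, y, z, w].
In Python, from bench import * gives the robot as it stands.
- The arm moves only by the tool step_arm, never from a script. Its arguments are lists of equal length, an entry for each row: "delta_pos": the shift along the world's x, y, z in units of 25 mm (1.0 is 25 mm), a list of three; "turn": the turn about the world's z in units of 0.12 rad (1.0 is 0.12 rad). In form: {"delta_pos": [[tx, ty, tz], ...], "turn": [turn, ...]}. A call has 1 to 12 rows; each row shifts and turns the commanded pose from where the row before left it; what a row does not reach is not made up. A row lasts 1/10 s, in which the tool goes at most 50 mm and 8.59 degrees, less where a joint would pass 70% of its speed; a pose out of reach is approached as far as the arm can. A call with a number of a shift or a turn outside -1 to 1 is refused whole. A call with a gripper value outside its range is refused whole. "grip" is the closure, from 0 (fully open) to 1 (shut), set as the call begins (left out, the last holds). The fingers move at their own pace and stop on an object; "newtons" is the grip in N (left out, the last holds). Time passes only in rows, so rows that do not move let the fingers close. It gives the time, the measured TCP pose, the force, the opening and the grip force at its end, in the units of the state.
- read_state(): the state, without advancing time (a new reading comes with each control period).
- camera(name): name is "scene" or "top" or "wrist"; returns a dict with "image" (480x640x3 uint8, red, green, blue), "z_map" (480x640 float32, m along the optical axis (not along the pixel's ray), 0 where there is no reading), "mtx" (3x3 intrinsics, pixels), "view" (4x4, takes a point from world to camera coordinates). Camera axes: x right, y up, looking along -z (the intrinsics and any distortion apply to the point x, -y, -z); pixel columns grow to the right and rows downward; lengths in m; the calibration is good to about 2 mm. The wrist camera is an equidistant fisheye: a pixel r from the principal point sees the ray r / f radians off the axis. A picture is of the moment at which its call begins.
- close_job(): hands the job in; it is judged then, once.
The state is a dict: "time": time; "joint_positions": joint angles; "joint_vel": joint speeds; "joint_torque": joint torques, N m; "ee_pos": TCP position; "eef_rot": TCP orientation; "ft_force": force on the tool from outside, world axes, zero at the start; "torque": the same for the moment, N m; "width": finger opening in m; "grip_force": force on a finger pad.
Only numpy, scipy, OpenCV 4.12 (cv2) and the standard library are available. Lean on these libraries where they do the work, as an engineer would, in place of code of your own. Each camera call takes 0.05 s, during which the arm holds its last target. There are 200 camera calls.

## Task

Set the brake-pipe length gauge on the bench: with the fingertips press down the pad in the middle of its sliding carriage to free the brake, keep it pressed and push the carriage along the rail until it sits against the stop that carries the upright pin, not the flat-topped one. Then let the pad come up again so the brake holds it there. Do not force the carriage along while the brake is on, and pick nothing up: the tools and supplies around the gauge stay where they are.

Things in the scene. Friction and masses are not known exactly. Their poses are not given: they have to be found in the camera images.
- rail: The gauge's straight rail, fixed to the bench: dark steel foot plate 90 mm wide and 520 mm long carrying an aluminium bar 60 mm wide, top 30 mm above the bench. Origin at the centre of its underside, on the bench; its y axis runs along the rail, z up. The rail lies roughly across the bench, turned by up to 0.3 rad.
- carriage (a joint): Position of the sliding carriage along the rail, in m: 0 at the rail's middle, growing towards the rail's +y. The carriage is 90 mm long along the rail and 80 mm wide: at each end a dark steel block 14 mm long, 64 mm wide, top 62 mm above the bench; between the blocks a well 62 mm long, open to both sides, holds the pad. A brake holds the carriage against about 30 N or more; with the pad down it slides with 1 to 3 N and does not coast.
- carriage_mid (a point): Centre of the carriage, 44 mm above the bench. It moves along with the carriage. When the carriage touches a stop, this point is 57 mm from that stop's centre point.
- pad (a joint): Travel of the ribbed black brake-release pad in the carriage's well, in m: about 0 (-0.0005) when up, growing as it is pressed straight down, 0.006 at the end of its travel. It is sprung: it starts to move at about 5.5 N and bottoms at about 8 N. The brake lets go within the first 1 mm; 3 mm or more is a proper press. When let go it comes back up and the brake grips again.
- pad_top (a point): Centre of the pad's top face, 50 mm above the bench when up; it travels with carriage and pad. The face is 50 mm across the rail by 56 mm along it, flat, and 12 mm lower than the end blocks.
- stop_pin: The stop to go to: a steel block clamped on the rail, 24 mm along the rail, 64 mm across it (80 mm with its side cheeks), its flat top 58 mm above the bench, with an upright round pin 14 mm thick and 24 mm tall in the middle of its top (pin's end 82 mm above the bench). It is at either side of the carriage. Fixed; does not give way. Origin at its centre, on the rail's top face; axes as the rail's.
- stop_pin_mid (a point): Centre of the pinned stop's block, 44 mm above the bench.
- stop_plain: The other stop, at the other side of the carriage: the same steel block with a flat top and no pin. Fixed. Origin at its centre, on the rail's top face.
- socket: Loose steel socket standing on the robot's side of the rail, 26 mm thick, 34 mm tall; origin at the centre of its underside. Leave alone.
- spark_plug: Loose white spark plug standing on the robot's side of the rail, 24 mm thick, 58 mm tall; origin at the centre of its underside. Leave alone.
- screwdriver: Loose screwdriver, 180 mm, lying on the robot's side of the rail, about along it. Origin on the bench under it; x from handle to blade. Leave alone.
- wrench: Loose wrench, 170 mm, lying beyond the rail, about along it. Origin on the bench under it. Leave alone.
- tape_roll: Loose roll of black tape lying flat beyond the rail, 90 mm across, 25 mm tall; origin at the centre of its underside. Leave alone.
- spray_can: Loose metal can standing beyond the rail, 54 mm thick, 140 mm tall; origin at the centre of its underside. Leave alone.
- grease_jar: Loose white jar standing beyond the rail, 64 mm thick, 70 mm tall; origin at the centre of its underside. Leave alone.

How it is judged:
On the way, in this order (a step that is already met when the one before it is completed fails the run):
1. the pad is pressed down while the carriage is still where it started (value of joint pad above 0.002 m and distance of carriage_mid from where it was at the start of the episode below 0.012 m), for 0.1 s.
2. with the pad held down, the carriage reaches the pinned stop (value of joint pad above 0.001 m and horizontal distance between carriage_mid and stop_pin_mid below 0.061 m), for 0.1 s.
At the end, for the whole second after the job is handed in: The carriage rests against the pinned stop (gap at most 4 mm), at rest, with the pad up again (less than 0.8 mm down) (horizontal distance between carriage_mid and stop_pin_mid below 0.061 m and value of joint pad below 0.0008 m and velocity of joint carriage between -0.005 and 0.005 m/s); the robot touches nothing.
It fails at once if the carriage is forced along (faster than 20 mm/s) with the brake on (pad up) (value of joint pad below 0.0003 m and (velocity of joint carriage above 0.02 m/s or velocity of joint carriage below -0.02 m/s)).
It fails at once if a tool or supply around the gauge is shifted, lifted or carried more than 25 mm (distance of any of socket, spark_plug, screwdriver, wrench, tape_roll, spray_can, grease_jar from where it was at the start of the episode above 0.025 m).
It fails at once if a standing can, jar, socket or spark plug is tipped over (angle between any of socket, spark_plug, spray_can, grease_jar's own z axis and vertical above 0.6 rad).
It also fails if it takes over 38 s, if anything falls off the work surface, if the arm or the gripper's body presses on something with over 40 N, if the wrist force passes 120 N, or if a joint passes its speed limit or range.

## Working session

There is one attempt and no reset: what is moved stays moved. The work goes in short steps, Python scripts to look and compute and a tool call to move; the robot and the scene stay as the last step left them, time stands still between calls to the robot, and variables do not carry over. Pictures are saved under pics/ and viewed, at most 10 in all, crops included, and the job is handed in when it is done.

Besides the shell and the picture viewer there is one more tool, called after "Request:" as a command line: name --pt "numbers of a row" for each row, then --argument value for the rest. step_arm: Moves the arm, as the interface text tells. Shifts and turns lie within -1 to 1; 1 stands for 25 mm of shift or 0.12 rad of turn. Its arguments: {"type":"object","properties":{"delta_pos":{"type":"array"},"turn":{"type":"array"},"grip":{"type":"number"},"newtons":{"type":"number"}},"required":["delta_pos","turn"]}

```bash
mkdir -p pics
cat > h.py <<'E'
from bench import *
import numpy as np, cv2
def world(c):
    K=c["mtx"];V=np.linalg.inv(c["view"]);z=c["z_map"]
    v,u=np.mgrid[0:480,0:640]
    x=(u-K[0,2])/K[0,0]*z;y=(v-K[1,2])/K[1,1]*z
    P=np.stack([x,-y,-z,np.ones_like(z)],-1)@V.T
    P[z==0]=np.nan
    return P[...,:3]
E
python3 - <<'E'
from h import *
c=camera("top");cv2.imwrite("pics/top.png",c["image"][...,::-1]);np.savez("top.npz",**{k:c[k] for k in("image","z_map","mtx","view")})
P=world(c);print(np.round(c["view"],3),c["mtx"])
c2=camera("scene");cv2.imwrite("pics/scene.png",c2["image"][...,::-1])
s=read_state();print(s["time"],s["ee_pos"],s["eef_rot"],s["width"],s["ft_force"])
for r in range(40,480,40):print([tuple(np.round(P[r,q],3)) for q in range(40,640,110)])
E
```

```text
[[-0.019 -1.     0.01   0.02 ]
 [ 0.996 -0.018  0.091 -0.581]
 [-0.091  0.012  0.996 -0.977]
 [ 0.     0.     0.     1.   ]] [[549.86379306   0.         314.8389069 ]
 [  0.         549.86379306 239.06971217]
 [  0.           0.           1.        ]]
0.1 [0.1838887  0.59697011 0.22182621] [ 1.48815810e-01  9.88864721e-01 -6.42634488e-04 -6.95973344e-05] 0.08659829661714614 [-0.5961291   0.01967976 -0.64058052]
[(np.float64(1.332), np.float64(0.9), np.float64(-0.741)), (np.float64(1.312), np.float64(0.527), np.float64(-0.709)), (np.float64(1.304), np.float64(0.167), np.float64(-0.703)), (np.float64(1.325), np.float64(-0.199), np.float64(-0.76)), (np.float64(1.261), np.float64(-0.53), np.float64(-0.635)), (np.float64(1.219), np.float64(-0.835), np.float64(-0.555))]
[(np.float64(0.9), np.float64(0.53), np.float64(-0.001)), (np.float64(0.893), np.float64(0.317), np.float64(0.007)), (np.float64(0.884), np.float64(0.106), np.float64(0.023)), (np.float64(0.882), np.float64(-0.101), np.float64(0.019)), (np.float64(0.884), np.float64(-0.314), np.float64(0.006)), (np.float64(0.884), np.float6
[... 2542 characters left out ...]
299), np.float64(0.515), np.float64(-0.002)), (np.float64(0.295), np.float64(0.315), np.float64(-0.002)), (np.float64(0.292), np.float64(0.114), np.float64(0.001)), (np.float64(0.287), np.float64(-0.086), np.float64(-0.001)), (np.float64(0.283), np.float64(-0.287), np.float64(0.002)), (np.float64(0.278), np.float64(-0.49), np.float64(-0.001))]
[(np.float64(0.23), np.float64(0.511), np.float64(0.002)), (np.float64(0.225), np.float64(0.314), np.float64(-0.001)), (np.float64(0.22), np.float64(0.115), np.float64(-0.001)), (np.float64(0.216), np.float64(-0.084), np.float64(0.0)), (np.float64(0.211), np.float64(-0.285), np.float64(-0.002)), (np.float64(0.207), np.float64(-0.485), np.float64(0.0))]
```

View pics/top.png

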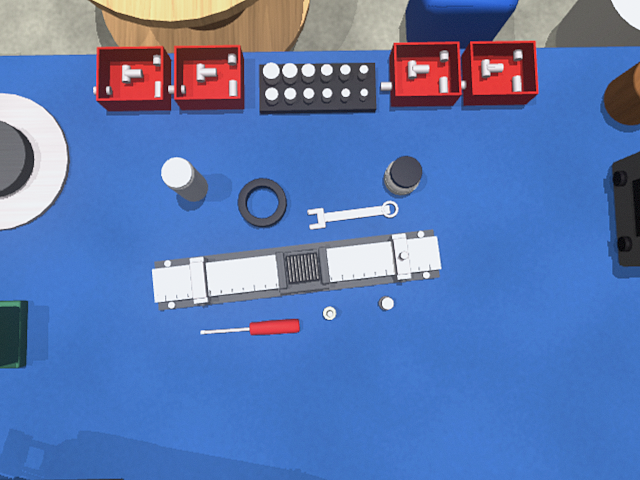

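View pics/scene.png

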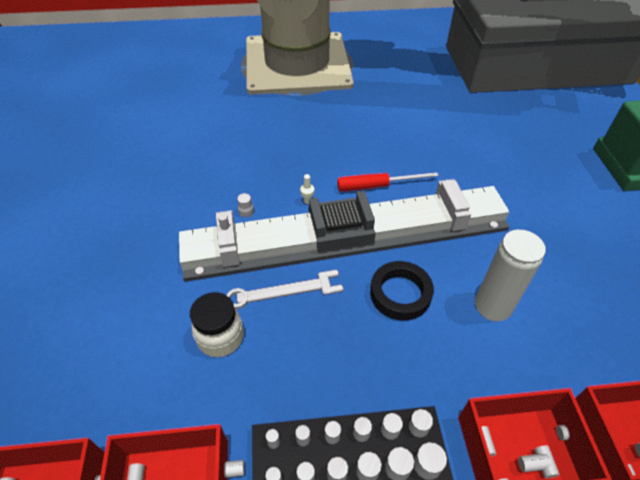

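The top view shows the carriage pad at about (303,267). The pinned stop is on the right at (402,256), towards −y, and the plain stop is at (198,280). The scene view confirms this: the pin is on the jar's side.

```bash
cat >> h.py <<'E'
def cast(c,uv,h):
    K=c["mtx"];V=np.linalg.inv(c["view"]);uv=np.atleast_2d(uv).astype(float)
    d=np.c_[(uv[:,0]-K[0,2])/K[0,0],-(uv[:,1]-K[1,2])/K[1,1],-np.ones(len(uv))]@V[:3,:3].T
    o=V[:3,3];return o+d*((h-o[2])/d[:,2])[:,None]
def measure(c):
    P=world(c);im=c["image"].astype(int)
    sat=im.max(-1)-im.min(-1)
    roi=np.zeros((480,640),bool);roi[228:312,145:448]=1
    # white bar top -> rail line
    m=(roi&(im.min(-1)>170)).astype(np.uint8);m=cv2.morphologyEx(m,cv2.MORPH_OPEN,np.ones((5,5)))
    v,u=np.nonzero(m);(cx,cy),sz,a=cv2.minAreaRect(np.c_[u,v].astype(np.float32))
    box=cast(c,cv2.boxPoints(((cx,cy),sz,a)),.03)
    e=[box[(i+1)%4]-box[i] for i in range(4)];L=max(e,key=lambda t:np.hypot(*t[:2]));L=L/np.linalg.norm(L);L=L*np.sign(L[1])
    ctr=box.mean(0);X=(P-ctr);s=X[...,:2]@L[:2];t=X[...,:2]@np.array([L[1],-L[0]])
    near=roi&(abs(t)<.03)&(abs(s)<.27)
    return ctr,L,s,t,near,P,im,sz
E
python3 - <<'E'
from h import *
c=dict(np.load("top.npz"));ctr,L,s,t,near,P,im,sz=measure(c)
print(ctr,L,np.arctan2(-L[0],L[1]),sz)
n=near&(abs(t)<.022)
for b in np.arange(-.27,.27,.006):
    k=n&(s>=b)&(s<b+.006)
    if k.any():print(round(b+.003,3),np.round(np.nanmedian(P[k][:,2]),4),im[k].mean(0).astype(int).tolist())
# pad/blocks by colour
g=(near&(im.max(-1)<110)).astype(np.uint8)
nn,lab,st,ce=cv2.connectedComponentsWithStats(g)
for i in range(1,nn):
    if st[i,4]>60:print(st[i],ce[i],cast(c,ce[i],.05),cast(c,ce[i],.062))
big=cv2.resize(c["image"][225:315,240:440][...,::-1],None,fx=4,fy=4,interpolation=cv2.INTER_CUBIC);cv2.imwrite("pics/crop.png",big)
E
```

```text
[0.50457402 0.04114958 0.03      ] [-9.80051588e-02  9.95185907e-01 -2.12223213e-16] 0.09816273092207385 (73.15286254882812, 288.2452087402344)
-0.267 0.0001 [97, 136, 202]
-0.261 0.0107 [151, 166, 193]
-0.255 0.0292 [196, 199, 204]
-0.249 0.0293 [195, 198, 204]
-0.243 0.0288 [196, 200, 206]
-0.237 0.029 [224, 227, 232]
-0.231 0.0284 [208, 212, 218]
-0.225 0.0287 [197, 200, 206]
-0.219 0.0291 [190, 193, 199]
-0.213 0.0282 [193, 197, 204]
-0.207 0.0295 [204, 208, 214]
-0.201 0.0487 [174, 177, 186]
-0.195 0.0575 [229, 232, 237]
-0.189 0.0572 [218, 221, 226]
-0.183 0.0576 [194, 196, 202]
-0.177 0.049 [154, 155, 161]
-0.171 0.0286 [193, 197, 203]
-0.165 0.0285 [199, 202, 209]
-0.159 0.0295 [187, 190, 196]
-0.153 0.0286 [197, 200, 206]
-0.147 0.029 [195, 199, 206]
-0.141 0.0291 [192, 195, 202]
-0.135 0.0286 [195, 198, 205]
-0.129 0.0288 [194, 197, 203]
-0.123 0.029 [195, 198, 204]
-0.117 0.0288 [192, 196, 202]
-0.111 0.0293 [194, 198, 203]
-0.105 0.0285 [195, 199, 206]
-0.099 0.0283 [190, 193, 200]
-0.093 0.0284 [199, 202, 208]
-0.087 0.0288 [194, 198, 205]
-0.081 0.0287 [190, 194, 201]
-
[... 1486 characters left out ...]
31 0.0285 [209, 213, 219]
0.237 0.0293 [225, 229, 234]
0.243 0.0283 [188, 193, 203]
0.249 0.0284 [194, 198, 206]
0.255 0.0282 [192, 196, 204]
0.261 0.0281 [161, 178, 206]
0.267 0.0004 [78, 128, 209]
[374 254  29  29  95] [392.45263158 273.42105263] [[ 0.5157343  -0.12709382  0.05      ]] [[ 0.51542394 -0.1252763   0.062     ]]
[279 262  58  28 461] [304.47071584 275.07158351] [[0.51577965 0.0290321  0.05      ]] [[0.51546873 0.02892972 0.062     ]]
[197 276  22  30  87] [207.29885057 294.79310345] [[0.48434565 0.20084835 0.05      ]] [[0.48442128 0.19863313 0.062     ]]
[280 288  49   8 104] [304.01923077 291.27884615] [[0.48722074 0.03033104 0.05      ]] [[0.48726101 0.03021269 0.062     ]]
```

View pics/crop.png

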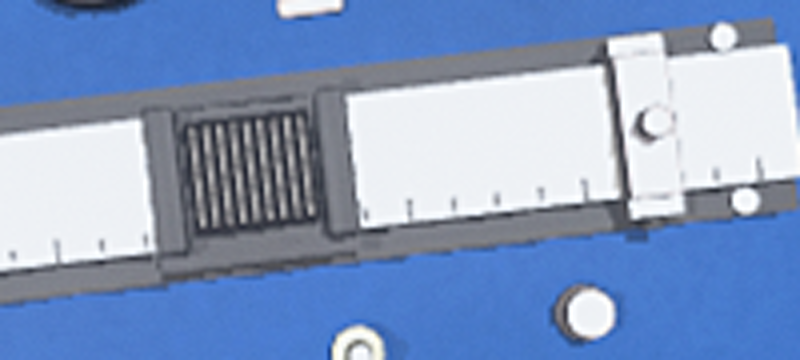

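The plug got into the bar mask and biased the cross position, so I'll redo the measurement with the depth band only.

Run:
```python
from h import *
c=dict(np.load("top.npz"));P=world(c);im=c["image"].astype(int)
ok=(np.arange(640)[None]>145)&(np.arange(640)[None]<448)&(np.arange(480)[:,None]>225)&(np.arange(480)[:,None]<315)
m=(ok&(abs(P[...,2]-.029)<.006)&(im.min(-1)>160)).astype(np.uint8)
n,l,st,ce=cv2.connectedComponentsWithStats(cv2.morphologyEx(m,cv2.MORPH_OPEN,np.ones((3,3))))
pts=[]
for i in range(1,n):
    if st[i,4]>200:print(st[i],cast(c,ce[i],.03));v,u=np.nonzero(l==i);pts.append(np.c_[u,v])
W=cast(c,np.vstack(pts),.03)[:,:2].astype(np.float32)
r=cv2.minAreaRect(W);print(r);b=cv2.boxPoints(r);e=[b[1]-b[0],b[2]-b[1]];L=max(e,key=np.linalg.norm);L=L/np.linalg.norm(L)*np.sign(L[1]);ctr=np.array(r[0])
N=np.array([L[1],-L[0]]);print("L",L,"ctr",ctr)
X=P[...,:2]-ctr;s=X@L;t=X@N
for nm,lo,hi in(("stops",.053,.0595),("blocks",.0595,.066),("pad",.045,.0525)):
    k=ok&(P[...,2]>lo)&(P[...,2]<hi)&(abs(t)<.03)
    n,l,st,ce=cv2.connectedComponentsWithStats(k.astype(np.uint8))
    for i in range(1,n):
        if st[i,4]>40:q=l==i;print(nm,st[i,4],"s",np.percentile(s[q],[2,50,98]).round(4),"t",np.percentile(t[q],[2,98]).round(4))
print(cast(c,[303.2,267.5],.05))
```

```text
[407 237  34  35 990] [[ 0.55025081 -0.18728594  0.03      ]]
[ 327  242   68   40 2102] [[ 0.53922639 -0.07271625  0.03      ]]
[ 206  256   73   40 2285] [[0.51826677 0.14215585 0.03      ]]
[ 152  266   40   36 1238] [[0.50588528 0.26876243 0.03      ]]
((0.5277116298675537, 0.04380373656749725), (0.05967602878808975, 0.5196885466575623), 5.58267068862915)
L [-0.09728198  0.99525684] ctr [0.52771163 0.04380374]
stops 337 s [-0.199  -0.1852 -0.1756] t [-0.0291  0.0289]
stops 410 s [0.1623 0.174  0.1857] t [-0.0287  0.0286]
blocks 242 s [-0.0553 -0.0487 -0.0421] t [-0.0287  0.0287]
blocks 252 s [0.0203 0.0269 0.0338] t [-0.0286  0.0287]
pad 717 s [-0.0378 -0.0115  0.0159] t [-0.0242  0.0238]
[[0.52922381 0.03104963 0.05      ]]
```

Request:
step_arm --pt "0.575 -0.94 0" --pt "0.575 -0.94 0" --pt "0.575 -0.94 0" --pt "0.575 -0.94 0" --pt "0.575 -0.94 0" --pt "0.575 -0.94 0" --pt "0.575 -0.94 0" --pt "0.575 -0.94 0" --pt "0.575 -0.94 0" --pt "0.575 -0.94 0" --pt "0.575 -0.94 0" --pt "0.575 -0.94 0" --turn '[0.1375, 0.1375, 0.1375, 0.1375, 0.1375, 0.1375, 0.1375, 0.1375, 0.1375, 0.1375, 0.1375, 0.1375]' --grip 1 --newtons 20

```text
time: 1.3
ee_pos: [0.3568, 0.3141, 0.2224]
eef_rot: [0.05, 0.999, -0.0, -0.0]
ft_force: [0.3, 0.2, -1.1]
width: 0.0027
grip_force: 0.0
```

Request:
step_arm --pt "0.575 -0.94 0" --pt "0.575 -0.94 0" --pt "0.575 -0.94 0" --pt "0.575 -0.94 0" --pt "0.575 -0.94 0" --pt "0.575 -0.94 0" --pt "0.575 -0.94 0" --pt "0.575 -0.94 0" --pt "0.575 -0.94 0" --pt "0.575 -0.94 0" --pt "0.575 -0.93 0" --pt "0 0 0" --turn '[0.1375, 0.1375, 0.1375, 0.1375, 0.1375, 0.1375, 0.1375, 0.1375, 0.1375, 0.1375, 0.1375, 0.1375]'

```text
time: 2.5
ee_pos: [0.5156, 0.0533, 0.2224]
eef_rot: [-0.046, 0.999, -0.001, -0.0]
ft_force: [-0.3, -0.4, -0.7]
width: 0.0006
grip_force: 0.0
```

Request:
step_arm --pt "0.53 -0.81 0" --pt "0 0 -0.9" --pt "0 0 -0.9" --pt "0 0 -0.9" --pt "0 0 -0.9" --pt "0 0 -0.9" --pt "0 0 -0.9" --pt "0 0 0" --pt "0 0 0" --turn '[0.05, 0, 0, 0, 0, 0, 0, 0, 0]'

```text
time: 3.4
ee_pos: [0.5276, 0.0372, 0.0879]
eef_rot: [-0.052, 0.999, -0.0, -0.0]
ft_force: [-0.1, -0.4, -0.3]
width: 0.0005
grip_force: 0.0
```

Run:
```python
from h import *
s=read_state();print(s["ee_pos"],s["eef_rot"],s["ft_force"])
c=camera("wrist");cv2.imwrite("pics/w1.png",c["image"][...,::-1])
c=camera("scene");cv2.imwrite("pics/s1.png",cv2.resize(c["image"][120:300,180:520][...,::-1],None,fx=2.3,fy=2.3))
```

```text
[0.52762955 0.03720002 0.08786609] [-5.17963414e-02  9.98657606e-01 -1.65854818e-05 -3.52764315e-04] [-0.06659075 -0.35850125 -0.29815671]
```

View pics/s1.png

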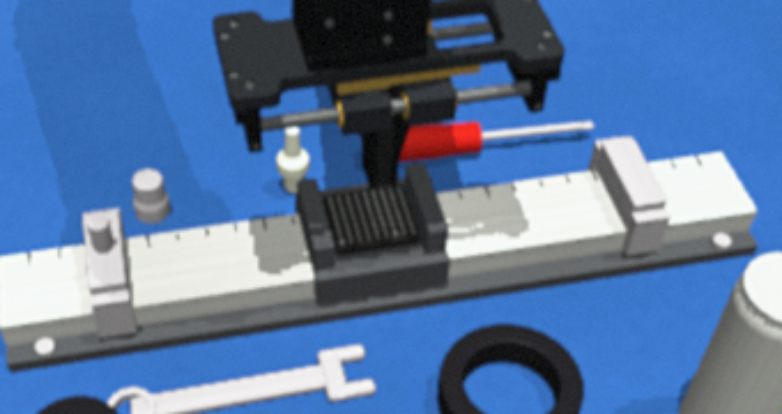

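View pics/w1.png

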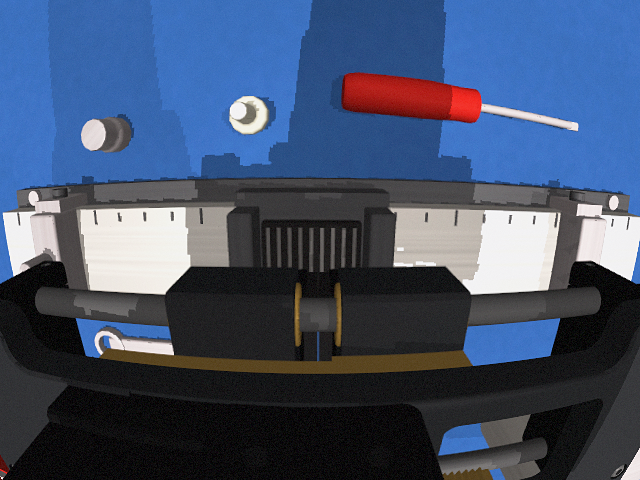

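Request:
step_arm --pt "0.05 -0.17 -0.4" --pt "0 0 -0.4" --pt "0 0 -0.4" --pt "0 0 -0.1" --pt "0 0 0" --pt "0 0 0" --turn '[0, 0, 0, 0, 0, 0]'

```text
time: 4.1
ee_pos: [0.5292, 0.0326, 0.0552]
eef_rot: [-0.052, 0.999, 0.0, 0.0]
ft_force: [-0.1, -0.1, 0.2]
width: 0.0007
grip_force: 0.0
```

Request:
step_arm --pt "0 0 -0.1" --pt "0 0 -0.1" --pt "0 0 -0.1" --pt "0 0 -0.08" --pt "0 0 0" --pt "0 0 0" --turn '[0, 0, 0, 0, 0, 0]'

```text
time: 4.7
ee_pos: [0.5295, 0.0327, 0.0461]
eef_rot: [-0.052, 0.999, 0.0, 0.0]
ft_force: [-2.0, 0.6, 7.7]
width: 0.0001
grip_force: 3.5
```

Request:
step_arm --pt "0 0 -0.05" --pt "0 0 -0.03" --pt "0 0 0" --pt "0 0 0" --turn '[0, 0, 0, 0]'

```text
time: 5.1
ee_pos: [0.5295, 0.0327, 0.0444]
eef_rot: [-0.052, 0.999, 0.0, 0.0]
ft_force: [-2.7, -0.7, 10.4]
width: 0.0005
grip_force: 5.3
```

Request:
step_arm --pt "0.015 -0.15 0" --pt "0.029 -0.3 0" --pt "0.029 -0.3 0" --pt "0.029 -0.3 0" --pt "0.029 -0.3 0" --pt "0.029 -0.3 0" --pt "0.029 -0.3 0" --pt "0.029 -0.3 0" --pt "0 0 0" --turn '[0, 0, 0, 0, 0, 0, 0, 0, 0]'

```text
time: 6.0
ee_pos: [0.5351, -0.0248, 0.0444]
eef_rot: [-0.051, 0.999, -0.0, 0.001]
ft_force: [-3.4, -1.1, 10.9]
width: 0.0004
grip_force: 5.1
```

Run:
```python
from h import *
c=camera("scene");cv2.imwrite("pics/s2.png",cv2.resize(c["image"][120:300,180:520][...,::-1],None,fx=2.3,fy=2.3))
```

```text
(no output)
```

View pics/s2.png

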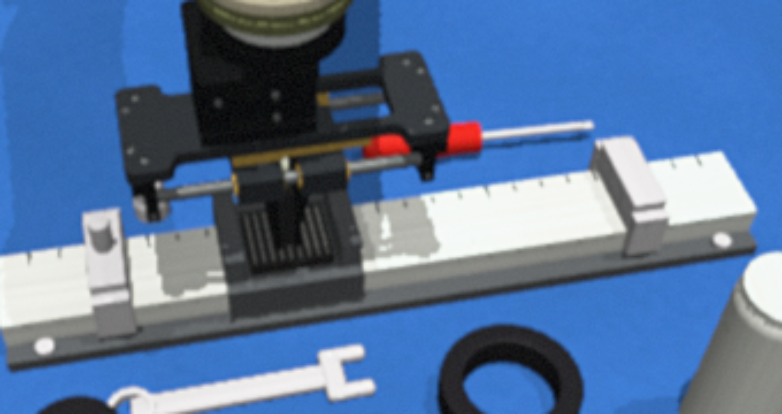

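Request:
step_arm --pt "0.029 -0.3 0" --pt "0.029 -0.3 0" --pt "0.029 -0.3 0" --pt "0.029 -0.3 0" --pt "0.029 -0.3 0" --pt "0.029 -0.3 0" --pt "0.025 -0.25 0" --pt "0 0 0" --turn '[0, 0, 0, 0, 0, 0, 0, 0]'

```text
time: 6.85
ee_pos: [0.5401, -0.076, 0.0444]
eef_rot: [-0.051, 0.999, -0.0, 0.001]
ft_force: [-2.3, -1.9, 9.8]
width: 0.0006
grip_force: 4.9
```

Moved about 109 of 119 mm. I'll creep the rest with a little over-travel and watch Fy.

Request:
step_arm --pt "0.01 -0.1 0" --pt "0.01 -0.1 0" --pt "0.01 -0.1 0" --pt "0.01 -0.1 0" --pt "0.01 -0.1 0" --pt "0 0 0" --pt "0 0 0" --turn '[0, 0, 0, 0, 0, 0, 0]'

```text
time: 7.55
ee_pos: [0.5412, -0.0868, 0.0444]
eef_rot: [-0.052, 0.999, 0.001, 0.0]
ft_force: [-2.7, 2.2, 11.0]
width: 0.0006
grip_force: 5.5
```

Request:
step_arm --pt "0.01 -0.1 0" --pt "0.01 -0.1 0" --pt "0 0 0" --pt "0 0 0" --turn '[0, 0, 0, 0]'

```text
time: 7.95
ee_pos: [0.5423, -0.0908, 0.0444]
eef_rot: [-0.052, 0.999, 0.001, 0.001]
ft_force: [-1.0, 5.6, 8.9]
width: 0.0007
grip_force: 4.5
```

Run:
```python
from h import *
print(read_state()["ft_force"],read_state()["ee_pos"])
c=camera("scene");cv2.imwrite("pics/s3.png",cv2.resize(c["image"][170:290,180:380][...,::-1],None,fx=4,fy=4))
```

```text
[-1.03710597  5.57251713  8.86978252] [ 0.54228934 -0.09075024  0.04444166]
```

View pics/s3.png

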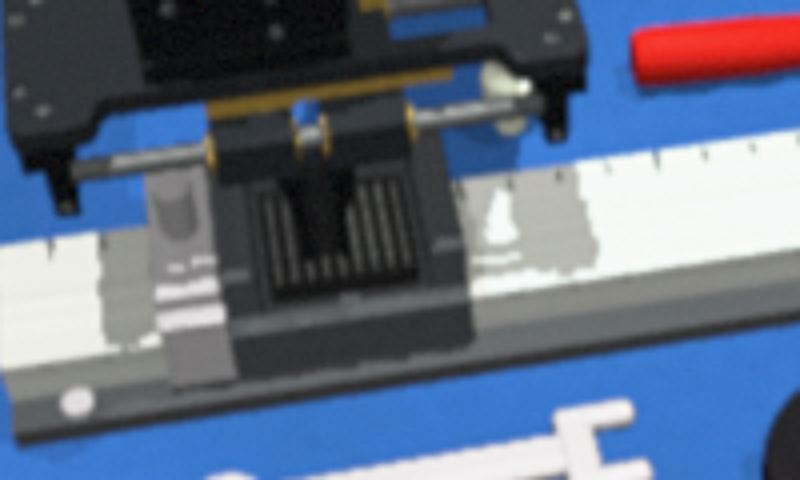

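The carriage sits flush against the pinned stop and the side force has risen. Next I lift straight up.

Request:
step_arm --pt "0 0 0" --pt "0 0 -0.01" --pt "0 0 0.2" --pt "0 0 0.3" --pt "0 0 0.5" --pt "0 0 0.8" --pt "0 0 0.8" --pt "0 0 0.8" --pt "0 0 0.8" --pt "0 0 0.8" --pt "0 0 0" --pt "0 0 0" --turn '[0, 0, 0, 0, 0, 0, 0, 0, 0, 0, 0, 0]'

```text
time: 9.2
ee_pos: [0.5412, -0.0926, 0.1686]
eef_rot: [-0.051, 0.999, 0.0, 0.0]
ft_force: [0.7, 0.8, -0.3]
width: 0.0005
grip_force: 0.0
```

Request:
step_arm --pt "-0.6 0 0.7" --pt "-0.9 0 0.7" --pt "-0.9 0 0.7" --pt "-0.9 0 0" --pt "-0.9 0 0" --pt "0 0 0" --pt "0 0 0" --pt "0 0 0" --turn '[0, 0, 0, 0, 0, 0, 0, 0]'

```text
time: 10.0
ee_pos: [0.4367, -0.0923, 0.2205]
eef_rot: [-0.052, 0.999, -0.0, -0.0]
ft_force: [0.3, -0.3, -0.4]
width: 0.0006
grip_force: 0.0
```

Run:
```python
from h import *
c=camera("top");P=world(c);ctr=np.array([.52771,.0438]);L=np.array([-.09728,.99526]);X=P[...,:2]-ctr;s=X@L;t=X@[L[1],-L[0]]
for nm,lo,hi in(("stops",.053,.0592),("blocks",.0595,.066),("pad",.045,.0525)):
    k=(P[...,2]>lo)&(P[...,2]<hi)&(abs(t)<.03)&(abs(s)<.26)
    n,l,st,ce=cv2.connectedComponentsWithStats(k.astype(np.uint8))
    for i in range(1,n):
        if st[i,4]>40:q=l==i;print(nm,st[i,4],np.percentile(s[q],[2,50,98]).round(4),np.median(P[q][:,2]).round(4))
c=camera("scene");cv2.imwrite("pics/s4.png",cv2.resize(c["image"][170:290,180:380][...,::-1],None,fx=4,fy=4))
```

```text
stops 305 [-0.1993 -0.1869 -0.1762] 0.0576
stops 393 [0.1623 0.174  0.1857] 0.0572
blocks 253 [-0.1759 -0.1684 -0.1614] 0.0619
blocks 244 [-0.099  -0.0924 -0.0859] 0.0618
pad 730 [-0.1573 -0.1301 -0.1032] 0.0503
```

View pics/s4.png

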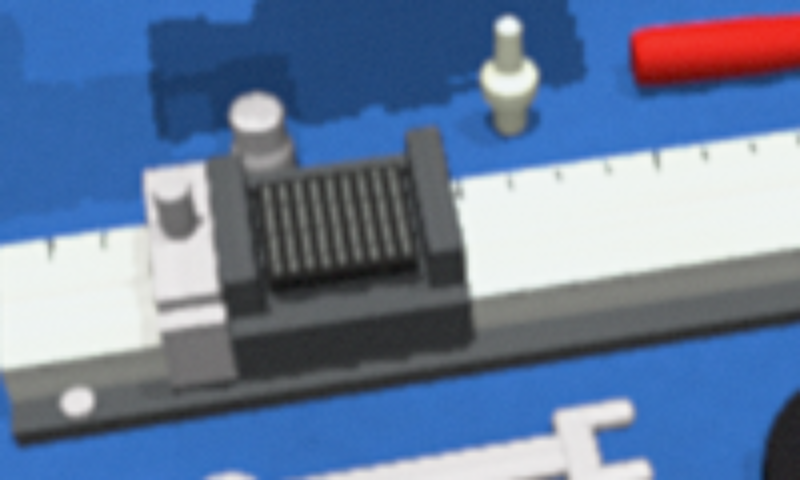

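The carriage is against the pinned stop: carriage centre about −0.130, stop about −0.187, so they are 57 mm apart. The pad is up, and the robot is clear of everything.

```bash
python3 -c "
from bench import *
print(close_job())"
```

```text
the job is handed in; nothing more can be done
None
```

The job is handed in: my last check before that showed the carriage touching the pinned stop with the pad back up and the arm clear; the hand-in gave no verdict.

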